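# Lock a press mould under its strap with a quarter-turn T key

## Robot

A 6-joint arm with a two-finger parallel gripper is mounted at the origin on the work surface; the furniture and walls round the work are solid. World frame = base frame: x ahead of the robot, y to its left, z up, the work surface at z = 0. Lengths are in m, angles in degrees, forces in N, time in s.
With the tool pointing down it reaches from about 0.4 to 0.825 m from the base axis. Payload 7 kg.
Tool frame: the origin (TCP) lies midway between the tips of the shut fingers; the grasp point (between the pads) lies 19 mm behind it; z points along the fingers, y is the line along which they close (so a half turn about z gives the same grasp; the last joint's range is limited). The gripper opens to 88 mm and grips with 3 to 60 N. Pads are 19 mm wide; open, the fingers measure 130 mm over their backs; the gripper's body (78 mm by 193 mm) begins 47 mm behind the grasp point.
Start: joints at [91.622, 20.546, 0.682, 0, -70.136, -16.507], TCP at [0.173, 0.652, 0.2] pointing down, gripper open.
Joint ranges: [-176.03, 176.03], [-82.01, 121.73], [-58.28, 71.71], [-173.87, 95.51], [-174.79, -0.11], [-173.66, 173.66]. Speed limits (degrees/s): [136.94, 136.94, 172.46, 180, 180, 180].

## Interface

Orientations are given as a 3x3 rotation matrix whose columns are the frame's x, y, z axes.
In Python, from rig import robot gives the robot as it stands. Calls block until the motion is done:
- robot.goto(position, orientation): joint-space move of the TCP to a pose.
- robot.servo_line(position, ori=None, speed=0.15): straight line of the TCP; ori=None keeps the orientation; speed is the mean speed in m/s.
- robot.movej(angles): joint-space move.
- robot.move_gripper(opening): opening from 0.0 (shut) to 1.0 (fully open); the grip force is fixed at half the most; returns when the fingers have stopped.
- robot.dwell(seconds).
- robot.ik(position, orientation): joint angles nearest the present ones, or None.
- robot.grab_frame(name): name is "scene" or "side" or "wrist"; returns (picture, depth): 384x512x3 uint8, red, green, blue; 384x512 float32, m along the optical axis (not along the pixel's ray), 0 where there is no reading.
- robot.camera_info(name): a dict with "vfov" (degrees; the focal length in pixels is half the picture's height over the tangent of half this angle, whatever the lens; pixels are square), "cx", "cy" (the principal point, pixels), "view" (4x4, takes a point from world to camera coordinates); the wrist camera has in their place "T_tool_cam" (4x4, takes a point from camera to tool coordinates, whose origin is the TCP and whose axes are the flange's). Camera axes: x right, y down, z forward; pixel columns grow to the right and rows downward; lengths in m; the calibration is good to about 2 mm. A picture is of the moment at which its call begins: read the wrist's pose just before it. camera_info takes no time and is no camera call.
A pose or a line that the arm cannot do raises robot.Unreachable and nothing moves.
- robot.job_done(): hands the job in; it is judged then, once.
Readings, each from a call of its own:
- robot.read_t(): time.
- robot.read_qpos(): joint angles.
- robot.read_qvel(): joint speeds.
- robot.read_effort(): joint torques, N m.
- robot.read_position(): TCP position.
- robot.read_tcp_rot(): TCP orientation.
- robot.read_force(): force on the tool from outside, world axes, zero at the start.
- robot.read_ft_torque(): the same for the moment, N m.
- robot.read_grip_width(): opening from 0.0 (shut) to 1.0 (fully open).
- robot.read_finger_force(): force on a finger pad.
Only numpy, scipy, OpenCV 4.12 (cv2) and the standard library are available. Lean on these libraries where they do the work, as an engineer would, in place of code of your own. Each camera call takes 0.05 s, during which the arm holds its last target. There are 200 camera calls.

## Task

Clamp the plaster press mould: take the red-handled T key out of its wooden rest, pass its crossbar down through the slot in the sprung aluminium strap, press gently until the bar is below the blue keeper plate and give it a quarter turn. Let it rise so that the bar seats in the cross groove and the key holds the strap down on the mould by itself, then let go; do not force anything and leave the things around it alone.

Things in the scene. Friction and masses are not known exactly. Their poses are not given: they have to be found in the camera images.
- t_key: Loose T key, 74 mm tall, about 0.14 kg, upright in its rest, turned any way. Origin: centre of its underside, z up. Steel crossbar 28 (x) x 9 (y) mm at z 0-8; shank 9 mm diameter; brass collar 40 mm diameter at z 30-38, lying on the rest's top; red grip 36 (x) x 12 (y) mm at z 38-74, long the same way as the bar, pinched across its 12 mm. The same after half a turn.
- key_rest: Fixed wooden block 74 x 74 x 45 mm with a 32 mm round hole through its middle, in which the key stands. Origin at the centre of its underside.
- mould_clamp: Fixed plywood base 124 (x) x 212 (y) x 15 mm; origin at the centre of its underside. On its +y half lies a plaster mould half 106 x 88 x 47 mm; on its -y half stands a blue steel post, the sprung strap above it. The post is adjustable: with strap and keeper plate it stands up to 10 mm off its mark either way along the base's x and up to 3 mm higher or lower; it stays so when worked on.
- slot_mark (a point): Nominal centre of the slot at the top of the strap when up, 88 mm above the table; fixed to the base, turned with it. The real slot lies up to 10 mm away along the base's x and 3 mm in height (exact along y). It is 11 mm wide (base's x), 33 mm long (base's y). The strap is 50 mm wide; two 12 mm nuts, 5.5 mm proud of it, stand 36 mm from the slot along +y and -y.
- strap (a joint): How far the aluminium strap (8 mm thick) is pushed down on the post, m: 0 up, 0.012 at its hard stop. A soft rubber pad under it meets the mould. The key's collar pushes it; a spring pushes back, about 4 N at 0, 8 N at 0.006, 12.5 N at 0.012. With the collar on the strap the bar clears the ribs from 0.009 and is seated at 0.006, wherever the post stands.
- terra_bear: Loose terracotta-coloured toy bear, 75 x 80 x 109 mm, a bystander. Origin at the centre of its underside.
- pot_1: Loose cream pot, 72 x 74 x 41 mm, a bystander. Origin at the centre of its underside.
- beaker_c: Loose clear beaker, blue in its lower part, 76 x 76 x 90 mm, a bystander. Origin at the centre of its underside.
- keeper_mark (a point): Nominal centre of the top of the keeper plate, 22 mm under slot_mark (the real one is shifted with the strap): 6 mm thick, slot 13 x 35 mm. 3 mm ribs below it leave a 16 mm cross groove along the base's x. The bar turns, either way, only with its top 9 mm or more below the plate's top; lined up with the base's x (0.15 rad) it rises 3 mm into the groove. Free below to 20 mm above the table.

How it is judged (in metres and radians):
On the way, in this order (a step that is already met when the one before it is completed fails the run):
1. the crossbar, in line with the slot, is through strap and keeper plate and the collar presses the strap down (z of t_key in the frame of mould_clamp below 0.062 m and horizontal distance between t_key and slot_mark below 0.015 m and angle between the x axis of t_key and the y axis of mould_clamp, either way round below 0.3 rad and value of joint strap above 0.007 m), for 0.1 s.
2. the key has been turned a quarter turn with its bar under the keeper plate (z of t_key in the frame of mould_clamp below 0.062 m and horizontal distance between t_key and slot_mark below 0.015 m and angle between the x axis of t_key and the x axis of mould_clamp, either way round below 0.3 rad and value of joint strap above 0.004 m), for 0.2 s.
At the end, for the whole second after the job is handed in: Let go and at rest, the key stands upright (0.12 rad) through the slot (within 15 mm of the mark, underside under 62 mm above the table), its bar within 0.3 rad of the base's x and seated under the keeper plate, so that by itself it holds the strap 4 to 8.5 mm down (all of step 2 and value of joint strap below 0.0085 m and angle between t_key's own z axis and vertical below 0.12 rad and linear speed of t_key below 0.02 m/s); the robot touches nothing.
It fails at once if the key is forced: more than 30 N between key and clamp while it is passed through, pressed or turned (the snap of the bar into its groove does not count) (contact force between t_key and mould_clamp above 30 N and (angle between the x axis of t_key and the y axis of mould_clamp, either way round below 1.2 rad or value of joint strap above 0.01 m)).
It fails at once if the bear is knocked or shifted more than 3 cm (distance of terra_bear from where it was at the start of the episode above 0.03 m).
It fails at once if the pot is shifted more than 3 cm (distance of pot_1 from where it was at the start of the episode above 0.03 m).
It fails at once if the beaker is shifted more than 3 cm (distance of beaker_c from where it was at the start of the episode above 0.03 m).
It also fails if it takes over 61 s, if anything falls off the work surface, if the arm or the gripper's body presses on something with over 40 N, if the wrist force passes 120 N, or if a joint passes its speed limit or range.

## Working session

There is one attempt and no reset: what is moved stays moved. The work goes in short steps, each a Python script; the robot and the scene stay as the last script left them, time stands still between calls to the robot, and variables do not carry over. Pictures are saved under pics/ and viewed, at most 10 in all, crops included, and the job is handed in when it is done.

```bash
ls; mkdir -p pics; python3 - <<'E'
from rig import robot
import cv2,numpy as np
for n in ["scene","side","wrist"]:
    p=robot.read_position();R=robot.read_tcp_rot()
    im,d=robot.grab_frame(n); np.savez(f"pics/{n}0.npz",im=im,d=d,p=p,R=R)
    cv2.imwrite(f"pics/{n}0.png",im[:,:,::-1]); print(n,robot.camera_info(n), (d>0).mean())
a=[cv2.imread(f"pics/{n}0.png") for n in ["scene","side"]]
print(p,R,robot.read_t(),robot.read_force())
E
```

```text
pics
scene {'vfov': 48.89838519570943, 'cx': 254.41715007355668, 'cy': 191.59264488593794, 'view': array([[ 0.80079444, -0.59868873,  0.01732258, -0.40376333],
       [-0.31102589, -0.44039089, -0.84221064,  0.24199496],
       [ 0.51185072,  0.66904983, -0.53887027,  0.92901132],
       [ 0.        ,  0.        ,  0.        ,  1.        ]])} 0.9960428873697916
side {'vfov': 51.445955790862946, 'cx': 255.2295066272501, 'cy': 194.51013965031586, 'view': array([[ 0.92049733, -0.39061338, -0.01028808, -0.45013268],
       [-0.25968386, -0.59185845, -0.76306479,  0.18151381],
       [ 0.29197423,  0.70507075, -0.64624011,  1.01767647],
       [ 0.        ,  0.        ,  0.        ,  1.        ]])} 0.99603271484375
wrist {'vfov': 70.47150502995243, 'cx': 256.2651133058989, 'cy': 188.63696326344558, 'T_tool_cam': array([[-9.09027949e-04, -9.61823275e-01, -2.73669802e-01,
         7.22810327e-02],
       [ 9.99999385e-01, -1.04824313e-03,  3.62470577e-04,
        -1.18872189e-04],
       [-6.35505128e-04, -2.73669304e-01,  9.61823637e-01,
        -1.84343019e-01],
       [ 0.00000000e+00,  0.00000000e+00,  0.00000000e+00,
         1.00000000e+00]])} 0.9931284586588541
[0.17330234 0.65185333 0.1994023 ] [[ 9.66421061e-01 -2.56963555e-01 -2.53230142e-04]
 [-2.56963638e-01 -9.66419877e-01 -1.52006238e-03]
 [ 1.45873990e-04  1.53409124e-03 -9.99998813e-01]] 0.15 [-0.21559022  0.82191798  0.33386709]
```

View pics/scene0.png

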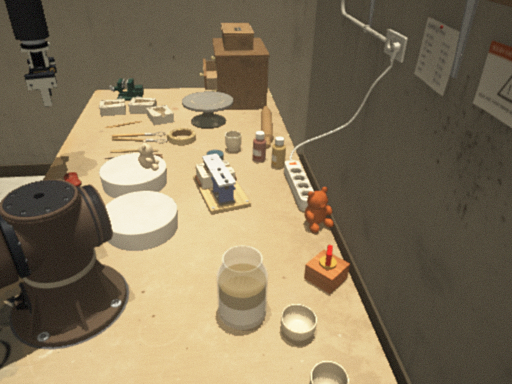

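View pics/side0.png

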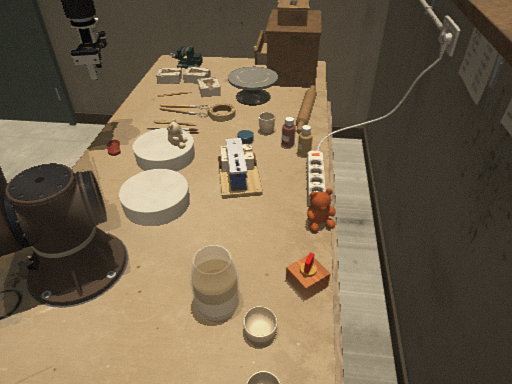

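View pics/wrist0.png

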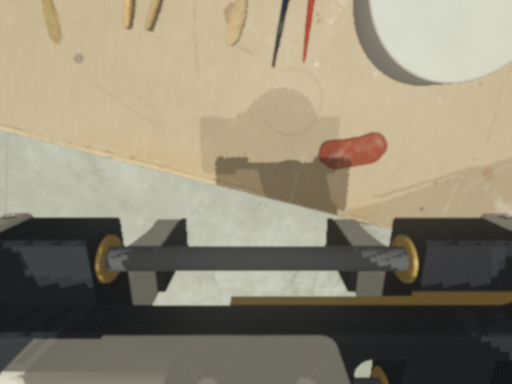

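Scene and side views show the rest with the red key (scene 328,262; side 309,265), the clamp (scene 220,183; side 240,165), the bear just behind the rest, the beaker and pots nearer. The wrist view shows only the table edge. I'll locate key and clamp coarsely by depth.

```bash
cat > h.py <<'E'
import numpy as np,cv2
from rig import robot
def cam(n,p=None,R=None):
    c=robot.camera_info(n); f=192/np.tan(np.radians(c['vfov']/2))
    if 'view' in c: M=np.linalg.inv(c['view'])
    else:
        T=np.eye(4);T[:3,:3]=R;T[:3,3]=p; M=T@c['T_tool_cam']
    return f,c['cx'],c['cy'],M
def pts(C,uv,d):
    f,cx,cy,M=C; uv=np.asarray(uv,float).reshape(-1,2); d=np.asarray(d).reshape(-1,1)
    P=np.c_[(uv[:,:1]-cx)/f,(uv[:,1:]-cy)/f,np.ones(len(uv))]*d
    return P@M[:3,:3].T+M[:3,3]
def onplane(C,uv,z):
    a=pts(C,uv,np.ones(np.asarray(uv).size//2)); o=C[3][:3,3]
    r=a-o; return o+r*((z-o[2])/r[:,2:])
def cloud(C,d):
    v,u=np.mgrid[:384,:512]
    return pts(C,np.c_[u.ravel(),v.ravel()],d.ravel()).reshape(384,512,3)
def proj(C,P):
    f,cx,cy,M=C; q=(np.atleast_2d(P)-M[:3,3])@M[:3,:3]
    return np.c_[q[:,0]/q[:,2]*f+cx,q[:,1]/q[:,2]*f+cy]
def shot(n,tag):
    p=robot.read_position();R=robot.read_tcp_rot()
    im,d=robot.grab_frame(n); np.savez(f"pics/{tag}.npz",im=im,d=d,p=p,R=R)
    cv2.imwrite(f"pics/{tag}.png",im[:,:,::-1]); return im,d,cam(n,p,R)
def down(yaw): # tool x axis at yaw (rad), z down
    c,s=np.cos(yaw),np.sin(yaw); return np.array([[c,s,0],[s,-c,0],[0,0,-1.]])
def load(n,tag):
    z=np.load(f"pics/{tag}.npz"); return z['im'],z['d'],cam(n,z['p'],z['R'])
E
python3 - <<'E'
from h import *
for n in ["scene","side"]:
    im,d,C=load(n,n+"0"); X=cloud(C,d); h=cv2.cvtColor(im,cv2.COLOR_RGB2HSV)
    roi={'scene':{'key':(318,240,340,270),'rest':(302,245,350,292),'clamp':(190,145,252,215),'bear':(303,185,335,230),'beaker':(217,247,270,328),'pot':(280,303,318,343)},
     'side':{'key':(300,250,320,275),'rest':(284,250,332,295),'clamp':(215,135,265,198),'bear':(303,188,338,230),'beaker':(190,245,240,320),'pot':(242,305,278,345)}}[n]
    for k,(a,b,c,e) in roi.items():
        x=X[b:e,a:c].reshape(-1,3); hh=h[b:e,a:c].reshape(-1,3)
        m=(x[:,2]>.012)&(x[:,2]<.2)
        if k=='key': m&=((hh[:,0]<5)|(hh[:,0]>174))&(hh[:,1]>200)&(hh[:,2]>120)
        if k=='clamp':
            m2=(x[:,2]>.01)
            mb=(hh[:,0]>100)&(hh[:,0]<130)&(hh[:,1]>90); print(' blue',x[mb].mean(0) if mb.any() else 0)
        x=x[m]; print(n,k,len(x),np.percentile(x,[2,50,98],axis=0).round(3).tolist() if len(x) else '')
E
```

```text
scene key 44 [[0.494, -0.289, 0.063], [0.501, -0.28, 0.089], [0.518, -0.268, 0.091]]
scene rest 1184 [[0.467, -0.317, 0.014], [0.495, -0.287, 0.044], [0.547, -0.24, 0.089]]
 blue 0
scene clamp 2108 [[0.44, 0.084, 0.013], [0.489, 0.168, 0.041], [0.685, 0.389, 0.09]]
scene bear 964 [[0.602, -0.142, 0.015], [0.633, -0.115, 0.05], [0.715, 0.009, 0.105]]
scene beaker 3501 [[0.238, -0.293, 0.017], [0.274, -0.269, 0.1], [0.332, -0.194, 0.149]]
scene pot 753 [[0.317, -0.387, 0.013], [0.356, -0.348, 0.028], [0.386, -0.316, 0.041]]
side key 52 [[0.493, -0.289, 0.085], [0.506, -0.278, 0.088], [0.52, -0.265, 0.092]]
side rest 1158 [[0.467, -0.317, 0.015], [0.498, -0.288, 0.045], [0.547, -0.242, 0.089]]
 blue [0.46725255 0.06891513 0.08327638]
side clamp 2024 [[0.439, 0.082, 0.013], [0.498, 0.165, 0.042], [0.605, 0.355, 0.091]]
side bear 924 [[0.601, -0.143, 0.014], [0.635, -0.117, 0.052], [0.694, -0.004, 0.105]]
side beaker 2959 [[0.239, -0.294, 0.018], [0.285, -0.273, 0.099], [0.333, -0.193, 0.15]]
side pot 609 [[0.316, -0.387, 0.013], [0.354, -0.34, 0.027], [0.385, -0.316, 0.041]]
```

```bash
python3 - <<'E'
from h import *
for yaw in [0,90,-90,180]:
    for P in [(.46,.13,.27),(.47,-.27,.27)]:
        q=robot.ik(P,down(np.radians(yaw))); print(yaw,P,None if q is None else np.round(q,1))
robot.goto((.46,.13,.27),down(0)); shot("wrist","w1"); print(robot.read_t(),robot.read_qpos())
E
```

```text
0 (0.46, 0.13, 0.27) [ 39.4  -0.8 -16.6   0.  -74.2  50.6]
0 (0.47, -0.27, 0.27) [ -9.2   5.7  -9.7   0.  -74.6  99.2]
90 (0.46, 0.13, 0.27) [ 39.4  -0.8 -16.6   0.  -74.2 140.6]
90 (0.47, -0.27, 0.27) [  -9.2    5.7   -9.7    0.   -74.6 -170.8]
-90 (0.46, 0.13, 0.27) [ 39.4  -0.8 -16.6   0.  -74.2 -39.4]
-90 (0.47, -0.27, 0.27) [ -9.2   5.7  -9.7   0.  -74.6   9.2]
180 (0.46, 0.13, 0.27) [  39.4   -0.8  -16.6    0.   -74.2 -129.4]
180 (0.47, -0.27, 0.27) [ -9.2   5.7  -9.7   0.  -74.6 -80.8]
2.35 [ 3.94943376e+01 -7.48325544e-01 -1.65456172e+01 -3.41064189e-03
 -7.42220540e+01  5.05487096e+01]
```

View pics/w1.png

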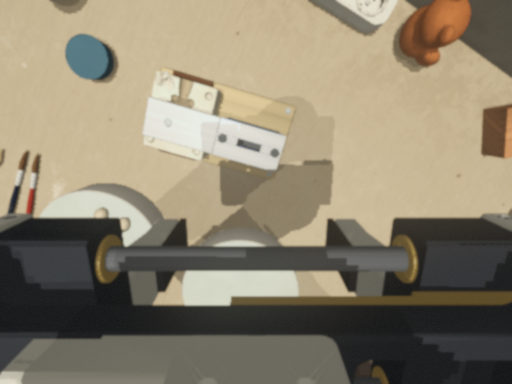

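The wrist view shows the slot at about (249,146), its nuts at (223,140) and (275,153), the mould to the left (+y of world), and the bear and rest at right. The blue beaker is at (88,57). I'll look from closer, with two opposite yaws to cancel camera offset, at clamp and key alike.

```bash
python3 - <<'E'
from h import *
im,d,C=load("wrist","w1"); X=cloud(C,d)
print('strap z',X[150,235],X[138,215],X[160,268]); 
a=onplane(C,[(249,146),(223,140),(275,153)],.09); print(a)
s=a[0].copy(); ang=np.arctan2(*(a[1]-a[2])[[1,0]]); print('y axis ang',np.degrees(ang))
xa=ang-np.pi/2   # clamp x axis; tool x either way along it
print(np.degrees(xa))
for i,y in enumerate([xa,xa+np.pi]):
    t=s-0.055*np.array([np.cos(y),np.sin(y),0]); t[2]=.17
    try:
        robot.goto(t,down(y)); shot("wrist",f"c{i}")
    except robot.Unreachable: print('unreach',i)
print(robot.read_t())
k=np.array([.506,-.278,0])
for i,y in enumerate([0,np.pi]):
    t=k-0.055*np.array([np.cos(y),np.sin(y),0]); t[2]=.17
    try:
        if i==0:
            robot.servo_line(robot.read_position()+[0,0,.08]); robot.goto(np.r_[t[:2],.2],down(y))
        robot.goto(t,down(y)); shot("wrist",f"k{i}")
    except robot.Unreachable: print('unreach',i)
print(robot.read_t(),robot.read_force())
a=[cv2.imread(f"pics/{n}.png")[:230] for n in ["c0","k0"]]
b=[cv2.imread(f"pics/{n}.png")[:230] for n in ["c1","k1"]]
m=np.vstack([np.hstack(a),np.hstack(b)]); cv2.imwrite("pics/m.png",cv2.resize(m,(800,int(460*800/1024)),interpolation=cv2.INTER_AREA))
E
```

```text
strap z [0.48221875 0.15956281 0.08788826] [0.4981801  0.18582691 0.08785482] [0.46892526 0.11505109 0.08971564]
[[0.48783085 0.14061576 0.09      ]
 [0.49575955 0.17501417 0.09      ]
 [0.47846053 0.10577209 0.09      ]]
y axis ang 75.97270961174424
-14.027290388255757
5.45
12.6083 [0.25688854 0.2878703  0.13570828]
```

View pics/m.png

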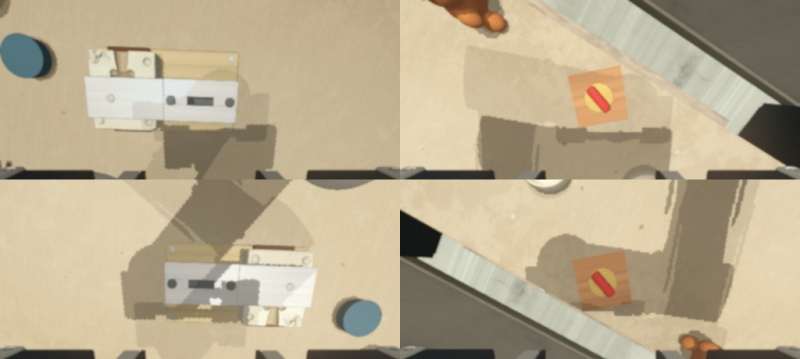

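The four-panel montage shows the slot near (256,128) in c0 and (257,132) in c1, flanked by dark nuts, and the red grip near (253,125) in k0 and (260,133) in k1. Now precise segmentation.

```bash
python3 - <<'E'
from h import *
for i,s in enumerate([(256,128),(257,132)]):
    im,d,C=load("wrist",f"c{i}"); X=cloud(C,d); g=cv2.cvtColor(im,cv2.COLOR_RGB2GRAY)
    a,b=s; r=g[b-22:b+22,a-55:a+55]
    R=cv2.resize(r,None,fx=8,fy=8,interpolation=cv2.INTER_CUBIC)
    zs=X[b-14:b+14,a-48:a+48,2]; zz=zs[(zs>.083)&(zs<.0925)]; z=np.median(zz)
    print(i,'strap z med',z.round(4),'bg',np.median(r), 'min',r.min())
    th=(np.median(r).astype(float)+60)/2
    n,L,st,ce=cv2.connectedComponentsWithStats((R<th).astype(np.uint8))
    out=[]
    for j in range(1,n):
        if st[j,4]>1500 and st[j,0]>0 and st[j,1]>0 and st[j,0]+st[j,2]<R.shape[1] and st[j,1]+st[j,3]<R.shape[0]:
            cn=np.argwhere(L==j)[:,::-1].astype(np.float32); q=cv2.minAreaRect(cn); 
            cc=np.array([q[0],ce[j]]); uv=(cc+.5)/8-.5+[a-55,b-22]
            zpl=z if max(q[1])>1.7*min(q[1]) else z+.0055
            bx=(cv2.boxPoints(q)+.5)/8-.5+[a-55,b-22]; B=onplane(C,bx,zpl)
            e=[np.linalg.norm(B[1]-B[0])*1e3,np.linalg.norm(B[2]-B[1])*1e3]
            print(st[j,4],uv.round(1).tolist(),np.round(e,1),onplane(C,uv,zpl).round(4).tolist(), [np.degrees(np.arctan2(*(B[k+1]-B[k])[[1,0]])).round(1) for k in (0,1)])
for i in range(2):
    im,d,C=load("wrist",f"k{i}"); X=cloud(C,d); h=cv2.cvtColor(im,cv2.COLOR_RGB2HSV)
    m=((h[...,0]<6)|(h[...,0]>172))&(h[...,1]>190)&(h[...,2]>110); m[:,:200]=0;m[:,300:]=0;m[210:]=0;m[:100]=0
    z=X[...,2][m]; zt=np.percentile(z,60); m2=(m&(abs(X[...,2]-zt)<.006)).astype(np.uint8)
    c=max(cv2.findContours(m2,0,1)[0],key=cv2.contourArea); q=cv2.minAreaRect(c); bx=cv2.boxPoints(q); B=onplane(C,bx,zt)
    y=(h[...,0]>15)&(h[...,0]<32)&(h[...,1]>120)
    print('key',i,'z',zt.round(4),q,onplane(C,q[0],zt).round(4),[(np.linalg.norm(B[k+1]-B[k]).round(4),np.degrees(np.arctan2(*(B[k+1]-B[k])[[1,0]])).round(1)) for k in (0,1)])
    U=np.argwhere(m2)[:,::-1]; print(onplane(C,U.mean(0),zt).round(4)); 
    W=onplane(C,U,zt)[:,:2]; w,v=np.linalg.eigh(np.cov(W.T)); print('pca',np.degrees(np.arctan2(v[1,1],v[0,1])))
E
```

```text
0 strap z med 0.0881 bg 213.0 min 78
5390 [[218.3, 128.5], [218.5, 128.7]] [9.3 9.3] [[0.5016, 0.1746, 0.0936], [0.5014, 0.1744, 0.0936]] [np.float64(-92.5), np.float64(176.3)]
21281 [[255.7, 129.3], [255.7, 129.3]] [ 9.9 31.4] [[0.4921, 0.1406, 0.0881], [0.4921, 0.1407, 0.0881]] [np.float64(-16.6), np.float64(-105.6)]
6206 [[293.8, 131.2], [293.7, 131.1]] [10.2 10.2] [[0.4822, 0.1061, 0.0936], [0.4823, 0.1062, 0.0936]] [np.float64(-103.8), np.float64(168.6)]
1 strap z med 0.0882 bg 160.0 min 76
5644 [[219.8, 133.2], [219.7, 133.1]] [9.7 9.7] [[0.4792, 0.1076, 0.0937], [0.4791, 0.1076, 0.0937]] [np.float64(76.0), np.float64(-15.8)]
20179 [[257.6, 133.8], [257.6, 133.8]] [ 9.8 30.9] [[0.4889, 0.142, 0.0882], [0.4889, 0.1419, 0.0882]] [np.float64(163.7), np.float64(74.6)]
6115 [[295.2, 135.9], [295.2, 135.9]] [10.7  9.6] [[0.499, 0.1761, 0.0937], [0.499, 0.176, 0.0937]] [np.float64(76.0), np.float64(-11.5)]Traceback (most recent call last):
  File "<stdin>", line 22, in <module>
    return _quantile_unchecked(
        a, q, axis, out, overwrite_input, method, keepdims, weights)
    return _ureduce(a,
                    func=_quantile_ureduce_func,
    ...<5 lines>...
                    overwrite_input=overwrite_input,
                    method=method)
    r = func(a, **kwargs)
    result = _quantile(arr,
                       quantiles=q,
    ...<2 lines>...
                       out=out,
                       weights=wgt)
    slices_having_nans = np.isnan(arr[-1, ...])
                                  ~~~^^^^^^^^^
IndexError: index -1 is out of bounds for axis 0 with size 0
```

```bash
python3 - <<'E'
from h import *
for i,s in enumerate([(253,125),(260,133)]):
    im,d,C=load("wrist",f"k{i}"); X=cloud(C,d); h=cv2.cvtColor(im,cv2.COLOR_RGB2HSV); print(h[s[1],s[0]],X[s[1],s[0]])
    m=((h[...,0]<6)|(h[...,0]>172))&(h[...,1]>170); k=np.zeros_like(m); k[s[1]-25:s[1]+25,s[0]-25:s[0]+25]=1; m&=k
    z=X[...,2]; m2=(m&(z>.075)&(z<.1)).astype(np.uint8); zt=np.median(z[m2>0])
    U=np.argwhere(m2)[:,::-1]; W=onplane(C,U,zt)[:,:2]; q=cv2.minAreaRect((W*1e3).astype(np.float32))
    w,v=np.linalg.eigh(np.cov(W.T)); print(len(U),zt,W.mean(0).round(4),q,'pca',np.degrees(np.arctan2(v[1,1],v[0,1])))
    y=k&(h[...,0]>14)&(h[...,0]<32)&(z>.045)&(z<.06)&(h[...,1]>110)
    U=np.argwhere(y|(m2>0))[:,::-1].astype(np.float32); 
    (c,r)=cv2.minEnclosingCircle(U); print('collar',y.sum(),onplane(C,c,.053).round(4),r)
E
```

```text
[  2 168 241] [ 0.51225366 -0.2747476   0.08926592]
285 0.08869498511457463 [ 0.509  -0.2766] ((510.43017578125, -275.6932373046875), (33.804542541503906, 9.511513710021973), 41.51435852050781) pca -136.35392506087481
collar 990 [[ 0.512  -0.2747  0.053 ]] 33.2929801940918
[  2 177 192] [ 0.505769   -0.27415603  0.08918753]
357 0.08867047397274735 [ 0.5066 -0.2747] ((506.92645263671875, -274.5251159667969), (33.34430694580078, 9.897090911865234), 41.24678039550781) pca -138.74948687281628
collar 652 [[ 0.5061 -0.2746  0.053 ]] 20.32818031311035
```

```bash
python3 - <<'E'
from h import *
k=np.array([.5087,-.275]); R=down(np.radians(41.4-180))
robot.goto(np.r_[k,.17],R); robot.servo_line(np.r_[k,.057],speed=.08)
print(robot.read_position(),robot.read_force(),robot.read_qpos().round(1))
robot.move_gripper(0.0); robot.dwell(.2)
print('w',robot.read_grip_width(),robot.read_finger_force(),robot.read_force(),robot.read_ft_torque(),robot.read_position())
robot.servo_line(np.r_[k,.2],speed=.1); robot.dwell(.2)
print(robot.read_force(),robot.read_ft_torque(),robot.read_grip_width(),robot.read_t())
im,d,_=shot("wrist","g0")
im2,_,_=shot("side","g0s")
cv2.imwrite("pics/g.png",np.hstack([im[:,:,::-1][150:340,130:390],cv2.resize(im2[150:300,250:390,::-1],(260,190))]))
E
```

```text
[ 0.50908158 -0.27510904  0.05753977] [ 0.62712277  0.43459677 -0.0073278 ] [ -9.   19.1 -22.1   0.  -48.7 -39.6]
w 0.13177463097775144 30.00005006790161 [0.66080875 0.80584325 0.25006726] [ 0.09514571 -0.11616567  0.02755283] [ 0.50872566 -0.27500186  0.05701208]
[-0.06730675 -0.13841394 -1.75432763] [ 0.06577243 -0.11510279  0.04618136] 0.13267565986011712 18.075
```

View pics/g.png

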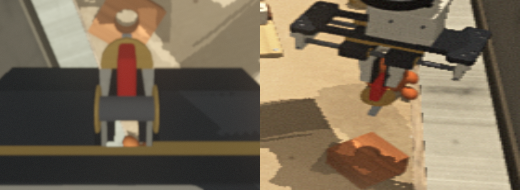

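The key is held (11.6 mm between pads, 1.9 N weight), upright with the collar square below the fingers. Now over the slot and descend under force watch.

```bash
cat >> h.py <<'E'
S=np.array([.4905,.1413]); YA=np.radians(74.2-180); H=.042
def lower(xy,z0,z1,R,lim,step=.002,speed=.02,base=0):
    z=z0
    while z>z1+1e-6:
        z=max(z-step,z1); robot.servo_line(np.r_[xy,z+H],R,speed=speed)
        f=robot.read_force()
        if abs(f[2]+1.75)>lim or np.hypot(*f[:2])>lim: break
    p=robot.read_position(); f=robot.read_force()
    print('bottom cmd',round(z,4),'act',round(p[2]-H,4),'xy err mm',((p[:2]-xy)*1e3).round(2),'F',f.round(2),'T',robot.read_ft_torque().round(3),'t',robot.read_t())
    return z
E
python3 - <<'E'
from h import *
R=down(YA)
robot.goto(np.r_[S,.2],R); robot.servo_line(np.r_[S,.096+H],R,speed=.1); robot.dwell(.2)
print(robot.read_position()-np.r_[S,.096+H],robot.read_force(),robot.read_qpos().round(1))
z=lower(S,.096,.078,R,4)
if z<=.078: z=lower(S,z,.062,R,4)
E
```

```text
[0.00041617 0.00025116 0.00068989] [ 0.7973758  -0.41996551 -1.41175814] [ 38.1   8.  -24.9   0.  -57.1 -53.9]
bottom cmd 0.078 act 0.0779 xy err mm [-0.1  -0.05] F [-0.44  0.22 -1.32] T [ 0.09  -0.073 -0.002] t 22.9333
bottom cmd 0.062 act 0.0619 xy err mm [-0.08 -0.06] F [-0.53  0.42 -0.7 ] T [ 0.139 -0.085  0.062] t 24.9333
```

Through both slots without contact force. Now press, finding the collar contact.

```bash
python3 - <<'E'
from h import *
R=down(YA); z=.062
while z>.0472:
    z-=.001; robot.servo_line(np.r_[S,z+H],R,speed=.01); robot.dwell(.05)
    f=robot.read_force(); print(round(z,4),round(robot.read_position()[2]-H,4),f.round(2),robot.read_ft_torque().round(3))
    if f[2]>11 or np.hypot(*f[:2])>6: break
print(robot.read_t())
E
```

```text
0.061 0.061 [-0.91  0.4  -1.94] [ 0.091 -0.045  0.015]
0.06 0.06 [-0.33  0.22 -1.62] [ 0.112 -0.064 -0.006]
0.059 0.059 [-1.1   0.95 -1.41] [ 0.067 -0.072 -0.006]
0.058 0.0582 [-0.23 -0.55  2.45] [ 0.088  0.083 -0.023]
0.057 0.0572 [-0.37  0.91  3.97] [ 0.129  0.104 -0.003]
0.056 0.0561 [0.81 0.69 4.76] [ 0.126  0.077 -0.025]
0.055 0.0552 [-0.8   0.09  5.62] [0.082 0.069 0.026]
0.054 0.0542 [0.41 0.14 5.63] [0.166 0.153 0.04 ]
0.053 0.0533 [-0.2  -0.08  6.2 ] [0.179 0.205 0.012]
0.052 0.0524 [-0.61 -0.46  7.18] [0.123 0.372 0.004]
0.051 0.0514 [-1.02  0.49  8.22] [ 0.076  0.453 -0.006]
0.05 0.0505 [-1.64 -1.21  8.58] [0.094 0.669 0.006]
0.049 0.0496 [-2.14 -0.37  9.36] [0.051 0.613 0.049]
0.048 0.0486 [-1.72  0.01  8.74] [0.072 0.731 0.018]
0.047 0.0477 [-2.08 -0.55 10.25] [ 0.03   0.764 -0.028]
29.4333
```

```bash
python3 - <<'E'
from h import *
for a in np.arange(10,91,10):
    R=down(YA+np.radians(a)); robot.goto(np.r_[S,.047+H],R)
    f=robot.read_force();T=robot.read_ft_torque(); p=robot.read_position()
    print(a,f.round(2),T.round(3),((p-np.r_[S,.047+H])*1e3).round(2),robot.read_t())
    if abs(T[2])>.35 or np.hypot(*f[:2])>10 or f[2]>18: break
E
```

```text
10 [-1.07 -0.32  9.75] [-0.069  0.235  0.069] [0.83 0.3  0.94] 29.725
20 [-1.11 -1.04 10.32] [-0.04   0.147  0.058] [1.05 0.39 1.03] 30.0167
30 [ 0.34 -0.3  10.83] [-0.065  0.033  0.058] [1.14 0.42 1.06] 30.3083
40 [ 0.19 -0.25 10.79] [-0.002  0.036  0.105] [1.2  0.48 1.1 ] 30.6
50 [ 0.15 -0.98  9.84] [0.004 0.037 0.061] [1.23 0.52 1.12] 30.8917
60 [-0.47 -0.31 10.28] [0.018 0.005 0.07 ] [1.24 0.54 1.13] 31.1833
70 [ 0.24  0.1  10.41] [-0.058  0.009  0.098] [1.26 0.54 1.13] 31.475
80 [ 0.05  0.6  11.05] [0.002 0.023 0.092] [1.29 0.53 1.14] 31.7667
90 [-0.62  0.28  9.86] [-0.002  0.029  0.071] [1.23 0.54 1.1 ] 32.0583
```

```bash
python3 - <<'E'
from h import *
R=down(YA+np.pi/2); robot.dwell(.3); z=robot.read_position()[2]-H; xy=robot.read_position()[:2]
while z<.0555:
    z+=.0007; robot.servo_line(np.r_[xy,z+H],R,speed=.01); robot.dwell(.05)
    f=robot.read_force(); print(round(z,4),round(robot.read_position()[2]-H,4),f.round(2),robot.read_ft_torque().round(3))
    if f[2]<-1.5: break
print(robot.read_t()); im,_,_=shot("side","s3")
cv2.imwrite("pics/s3c.png",cv2.resize(im[100:210,190:290,::-1],None,fx=5,fy=5))
E
```

```text
0.0488 0.0494 [-2.28 -0.73  8.84] [-0.148  0.845  0.04 ]
0.0495 0.05 [-1.94 -0.41  9.54] [-0.113  0.806 -0.011]
0.0502 0.0507 [-1.78  0.66  7.92] [-0.133  0.735  0.024]
0.0509 0.0513 [-1.64 -1.2   7.33] [-0.071  0.631  0.054]
0.0516 0.052 [-1.17 -0.64  7.32] [-0.047  0.509  0.094]
0.0523 0.0522 [-0.14  0.19  3.13] [-0.053 -0.045 -0.005]
0.053 0.0524 [ 3.4 -0.3 -7.1] [ 0.194 -1.292  0.056]
34.5833
```

View pics/s3c.png

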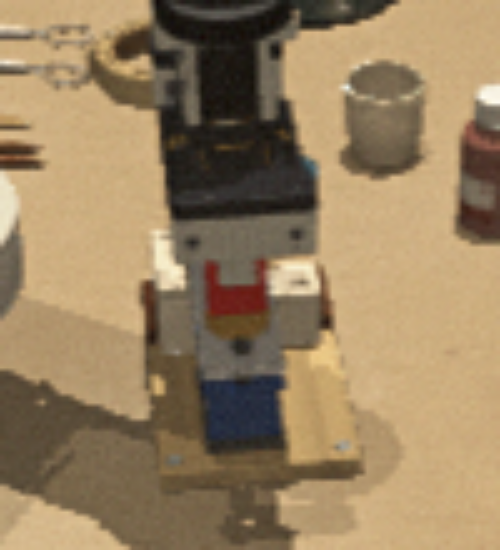

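The bar stopped hard at 52.2 mm with the strap about 6 mm down: seated, collar on the strap. Relax and let go.

```bash
python3 - <<'E'
from h import *
R=down(YA+np.pi/2); xy=robot.read_position()[:2]
robot.servo_line(np.r_[xy,.0525+H],R,speed=.01); robot.dwell(.1); print(robot.read_force().round(2))
robot.move_gripper(0.45); robot.dwell(.2); print(robot.read_force().round(2),robot.read_grip_width())
p=robot.read_position(); robot.servo_line(np.r_[p[:2],.17],R,speed=.06)
y=YA+np.pi/2; t=np.r_[S-.055*np.array([np.cos(y),np.sin(y)]),.19]
robot.goto(t,R); robot.dwell(.2)
im,d,C=shot("wrist","f"); X=cloud(C,d); u,v=proj(C,[S[0],S[1],.12])[0].astype(int)
h=cv2.cvtColor(im,cv2.COLOR_RGB2HSV); Z=X[...,2]
m=((h[...,0]<6)|(h[...,0]>172))&(h[...,1]>160)&(Z>.1)&(Z<.15)
W=X[m]; print(m.sum(),np.median(W,0),cv2.minAreaRect((W[:,:2]*1e3).astype(np.float32)),robot.read_t())
cv2.imwrite("pics/fc.png",cv2.resize(im[50:215,150:360,::-1],None,fx=3,fy=3))
E
```

```text
[ 4.28 -0.03 -7.34]
[ 0.07 -0.59 -1.22] 0.452648850894756
419 [0.49137868 0.14164358 0.12592328] ((490.9046630859375, 141.6927490234375), (10.004585266113281, 31.686716079711914), 74.21110534667969) 37.8917
```

View pics/fc.png

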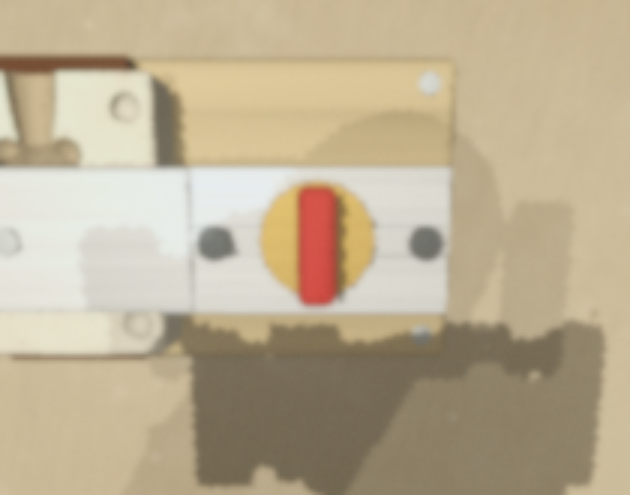

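The crop shows the key standing upright in the slot (grip at 317,245), with its bar along the base's x (long axis at -15.8°). The top is at 126 mm, so the underside is near 52 mm and the strap about 6 mm down; the gripper is clear.

```bash
python3 -c "
from rig import robot
print(robot.job_done(),robot.read_t())"
```

```text
the job is handed in; nothing more can be done
the job is handed in; nothing more can be done
```

I handed the job in after about 38 s on the robot clock, with the T key turned a quarter turn, seated in the cross groove and let go; it holds the strap about 6 mm down, and the hand-in call gave no verdict.

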